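# Lay the caddy lid rim-down in its bay and snug the scoop divider up to it

## Task

On the whisk shelf, first slide the scoop divider clear of the bay in front of the deep-rimmed caddy lid that stands on edge. Then lay that lid down into the bay with its rim down and its closed face up, fully home and flat on the bay floor, and finally slide the divider back, gently, until it presses the lid snug against the bay's end wall, and leave it there. Leave the thin flat lid standing and the other things where they are.

Things in the scene. Friction and masses are not known exactly. Their poses are not given: they have to be found in the camera images.
- shelf: low pine board, fixed in a run. Frame: origin on the table under the middle of the ledge's front edge; x away from the robot, y left, z up. Ledge: x -70 to 0, y -130 to 130 mm, top 16 mm high. Before it a sunken trough: x 0 to 72, y -85 to 85, floor 8 high; its end walls, far wall and the decks beyond (to x 150, y +-130) are 24 high. The divider parts it in a left and a right bay.
- bay_left (a point): middle of the left end wall's foot: shelf x 36, y 85, z 8 mm; axes as the shelf's
- bay_right (a point): middle of the right end wall's foot: shelf x 36, y -85, z 8 mm; axes as the shelf's
- divider: pine divider sliding in the trough along the shelf's y, up to 34 mm each way, friction 1.5 N. Origin and axes are the shelf's shifted by the slide. In its frame: block x 1 to 71, y -28 to 28, z 9 to 34 mm (fills the trough's length); on it a grip tab x 10 to 60, y -10 to 10, z 34 to 66; beyond (x 71 to 138) a slotted holder with three upright bamboo scoops, to 127 mm high.
- divider_tab (a point): middle of the top of the divider's grip tab (x 35, y 0, z 66 mm in the divider's frame); axes as the shelf's
- rim_lid: square aluminium cap 66 x 66 x 20 mm, wall 3: closed face one side, open rim the other. Starts on edge on the ledge before the left or right bay, rim towards the bay. Origin: middle of the 66 x 20 mm edge it stands on; own z up the standing lid (to 66), y across (-33 to 33), x out of the open rim (closed face x = -10, rim x = 10 mm). Lying rim-down, own x points straight down. About 75 g.
- flat_lid: plain flat aluminium lid 12 thick, 66 wide, 62 mm tall, standing on edge on the ledge before the other bay; origin in the middle of the edge it stands on, z up, x its thickness
- tin: small closed steel tin, 28 mm wide, 36 high, on the left deck of the shelf; origin under its base
- cup: small tan cup, 34 mm wide, 32 high, on the right deck of the shelf; origin under its base
- bowl: tan stoneware bowl, 120 mm wide, 75 high, on the table; origin under its base
- whisk: bamboo whisk standing on a green glazed shaper, 60 mm wide, 150 high, one piece; origin under its base
- caddy: fixed square aluminium caddy 64 x 64 x 85 mm with a push button on top; origin under its base
- beaker: white cup, 72 mm wide, 80 high; origin under its base
There are look-alikes about, which are no part of the job. Leave any red look-alike of the flat_lid alone. What is shaped like the rim_lid but black or green is not meant.

How it is judged:
By the outcome, as a careful person would: the job done as asked, in the order asked, and still so for the second after the job is handed in, with the robot touching nothing.
It also fails if it takes over 72 s, if anything falls off the work surface, if the arm or the gripper's body presses on something with over 40 N, if the wrist force passes 120 N, or if a joint passes its speed limit or range.

## Robot

A 6-joint arm with a two-finger parallel gripper is mounted at the origin on the work surface. World frame = base frame: x ahead of the robot, y to its left, z up, the work surface at z = 0. Lengths are in m, angles in rad, forces in N, time in s.
With the tool pointing down it reaches from about 0.35 to 0.775 m from the base axis. Payload 5.5 kg.
Tool frame: the origin (TCP) lies midway between the tips of the shut fingers; the grasp point (between the pads) lies grasp_offset behind it (grasp_offset is the distance from the TCP to the grasp point, in m); z points along the fingers, y is the line along which they close (so a half turn about z gives the same grasp; the last joint's range is limited). The gripper opens to 85 mm and grips with 20 to 120 N. Pads are 22 mm wide; open, the fingers measure 114 mm over their backs; the gripper's body (76 mm by 85 mm) begins 54 mm behind the grasp point. The pads swing forward as they close: fully open they stand 13 mm farther back than shut.
Start: joints at [1.062, 0.313, 0.046, 1.304, 0, 1.431], TCP at [0.207, 0.536, 0.231] pointing down, gripper open.
Joint ranges: [-2.76, 2.76], [-0.86, 1.69], [-1.03, 1.26], [-2.2, 2.34], [-1.47, 1.5], [-3.14, 3.14]. Speed limits (rad/s): [2.57, 2.57, 3.14, 3.14, 3.14, 3.14].

## Interface

Orientations are given as a unit quaternion [w, x, y, z].
In Python, from workcell import * gives the robot as it stands.
- The arm moves only by the tool step_arm, never from a script. Its argument "deltas" is a list of rows, each a list of 7 numbers: the shift along the world's x, y, z in mm, then the turn, a rotation vector about the world's x, y, z in degrees, then the gripper's target within -1 to 1 (fully open at 1, half-way at 0, shut at -1). A call has 1 to 5 rows; each row shifts and turns the commanded pose from where the row before left it; what a row does not reach is not made up. A row lasts 1/10 s, in which the tool goes at most 50 mm and 8.59 degrees, less where a joint would pass 70% of its speed; a pose out of reach is approached as far as the arm can. A call is refused whole if a number of a shift passes 50 or a number of a turn 8.59, either way. A call with a gripper value outside its range is refused whole. The fingers move at their own pace and stop on an object; "newtons" is the grip in N (left out, the last holds). Time passes only in rows, so rows that do not move let the fingers close. It gives the time, the measured TCP pose, the force, the opening and the grip force at its end, in the units of the state.
- get_state(): the state, without advancing time (a new reading comes with each control period).
- read_camera(name): name is "side" or "top" or "wrist"; returns a dict with "image" (420x560x3 uint8, red, green, blue), "z_map" (420x560 float32, m along the optical axis (not along the pixel's ray), 0 where there is no reading), "K" (3x3 intrinsics, pixels), "world_from_camera" (4x4, takes a point from camera to world coordinates). Camera axes: x right, y down, z forward; pixel columns grow to the right and rows downward; lengths in m; the calibration is good to about 2 mm. A picture is of the moment at which its call begins.
- hand_in(): hands the job in; it is judged then, once.
The state is a dict: "clock": time; "joint_pos": joint angles; "qvel": joint speeds; "tau": joint torques, N m; "tcp_pos": TCP position; "orientation": TCP orientation; "wrist_force": force on the tool from outside, world axes, zero at the start; "ft_torque": the same for the moment, N m; "finger_gap": finger opening in m; "grip_force": force on a finger pad.
Only numpy, scipy, OpenCV 4.12 (cv2) and the standard library are available. Lean on these libraries where they do the work, as an engineer would, in place of code of your own. Each camera call takes 0.05 s, during which the arm holds its last target. There are 200 camera calls.

## Working session

There is one attempt and no reset: what is moved stays moved. The work goes in short steps, Python scripts to look and compute and a tool call to move; the robot and the scene stay as the last step left them, time stands still between calls to the robot, and variables do not carry over. Pictures are saved under pics/ and viewed, at most 10 in all, crops included, and the job is handed in when it is done.

Besides the shell and the picture viewer there is one more tool, called as name(argument=value, ...), one argument or row to a line, values as JSON. step_arm: Moves the arm, as the interface text tells. Its arguments: {"type":"object","properties":{"deltas":{"type":"array","items":{"type":"array","items":{"type":"number"}}},"newtons":{"type":"number"}},"required":["deltas"]}

```bash
mkdir -p pics; cat > h.py <<'E'
from workcell import *
import numpy as np, cv2
def snap(n,f,crop=None,s=1):
    c=read_camera(n); np.savez('/tmp/%s.npz'%n,**c)
    im=c['image'][:,:,::-1]
    if crop: im=im[crop[1]:crop[3],crop[0]:crop[2]]
    cv2.imwrite('pics/'+f,cv2.resize(im,None,fx=s,fy=s,interpolation=cv2.INTER_CUBIC)); return c
def P(c,u,v,z=None):
    z=c['z_map'][v,u] if z is None else z
    K=c['K'];p=np.array([(u-K[0,2])/K[0,0]*z,(v-K[1,2])/K[1,1]*z,z,1.])
    return (c['world_from_camera']@p)[:3]
E
python3 - <<'E'
from h import *
a=snap('top','top0.png',s=1.4);b=snap('side','side0.png',s=1.4)
print(get_state()['tcp_pos'],get_state()['orientation'],grasp_offset if 'grasp_offset' in globals() else '')
E
```

```text
[0.20709704 0.53594094 0.2305086 ] [-2.52490407e-04  1.83369383e-01  9.83043754e-01 -7.63967636e-04] 0.0187
```

View pics/top0.png

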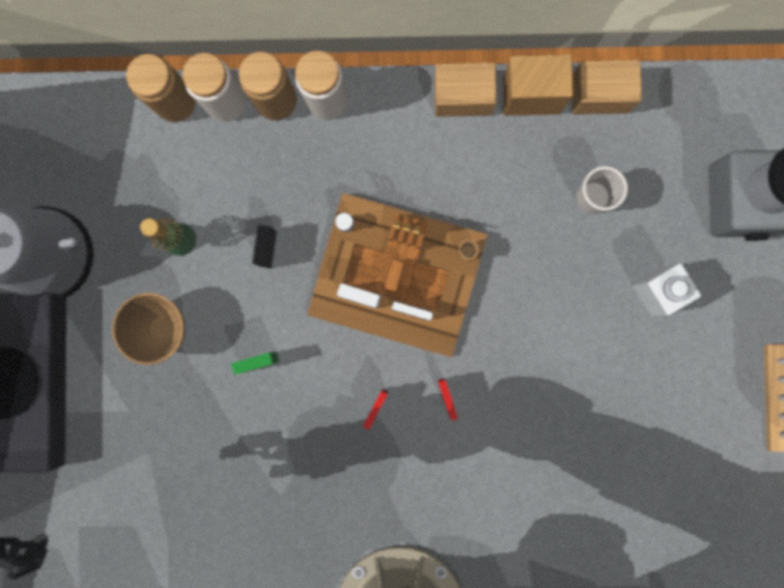

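View pics/side0.png

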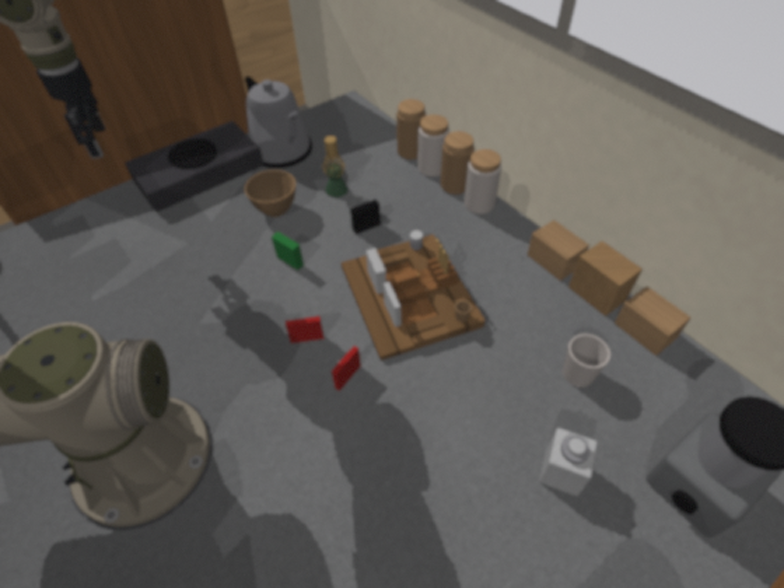

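The top view (1.4x) shows the shelf around (400,275). Candidates for the rim lid are:
- thick silver piece at (358,295): before the left bay, thickest, probably the rim_lid
- thin silver piece at (412,311): flat_lid
- black at (264,247), green at (254,362), and two red at (376,410) and (447,399): look-alikes

I'll check the choice in a close crop.

```bash
python3 - <<'E'
from h import *
c=dict(np.load('/tmp/top.npz')); im=c['image'][:,:,::-1][130:265,215:355]
cv2.imwrite('pics/crop.png',cv2.resize(im,None,fx=4.4,fy=4.4,interpolation=cv2.INTER_CUBIC))
print(c['K'],c['world_from_camera'])
# world points for whole region
v,u=np.mgrid[130:265,215:355]; z=c['z_map'][v,u]
K=c['K'];p=np.stack([(u-K[0,2])/K[0,0]*z,(v-K[1,2])/K[1,1]*z,z,0*z+1],-1)@c['world_from_camera'].T
p=p[...,:3][z>0]
np.save('/tmp/p.npy',p)
print(np.histogram(p[:,2],bins=np.arange(-.004,.14,.004)))
m=(p[:,2]>.012)&(p[:,2]<.030)
r=cv2.minAreaRect((p[m][:,:2]*1000).astype(np.float32));print(r,cv2.boxPoints(r))
E
```

```text
[[512.87830219   0.         281.8760104 ]
 [  0.         512.87830219 215.52678933]
 [  0.           0.           1.        ]] [[-0.01064689 -0.99908499  0.04142243  0.47852282]
 [-0.99963026  0.01167093  0.0245589  -0.02606304]
 [-0.02501987 -0.04114563 -0.99883985  1.25156236]
 [ 0.          0.          0.          1.        ]]
(array([3856, 4247, 1119,  782, 1237, 1443, 1675, 1848,  372,  492,  205,
         29,   21,   26,   64,  178,  202,  135,   45,   34,  137,  180,
         51,    2,    0,    0,    0,    5,    5,    7,   17,   13,   18,
          2,    0]), array([-0.004,  0.   ,  0.004,  0.008,  0.012,  0.016,  0.02 ,  0.024,
        0.028,  0.032,  0.036,  0.04 ,  0.044,  0.048,  0.052,  0.056,
        0.06 ,  0.064,  0.068,  0.072,  0.076,  0.08 ,  0.084,  0.088,
        0.092,  0.096,  0.1  ,  0.104,  0.108,  0.112,  0.116,  0.12 ,
        0.124,  0.128,  0.132,  0.136]))
((577.091552734375, 1.9991455078125), (260.5213317871094, 220.5382537841797), 73.17216491699219) [[ 433.8342   -90.76106]
 [ 644.92883 -154.60619]
 [ 720.3489    94.75935]
 [ 509.25427  158.60448]]
```

View pics/crop.png

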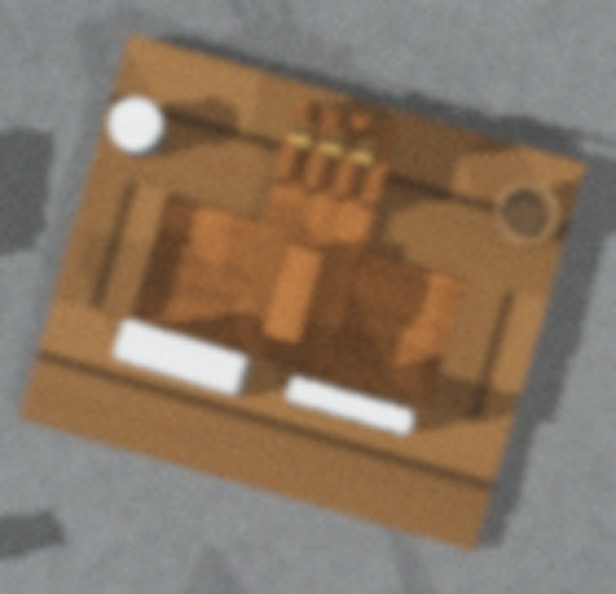

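The crop confirms it. The thick silver lid at crop (180,357) is the rim_lid, standing before the left bay. The thin one at (350,405) is the flat lid, before the right bay. The divider tab is at (293,293). The shelf rectangle fit (260.5x220.5) is excellent, so next I get the lid and tab positions in the shelf frame.

```bash
cat >> h.py <<'E'
YAW=np.radians(-16.83); O=np.array([538.8,13.6]); R2=np.array([[np.cos(YAW),-np.sin(YAW)],[np.sin(YAW),np.cos(YAW)]])
def sh(p): # world m -> shelf mm
    p=np.atleast_2d(p)*1000; return np.c_[(p[:,:2]-O)@R2,p[:,2]]
def wo(x,y): return R2@np.array([x,y])+O
def cloud(n):
    c=dict(np.load('/tmp/%s.npz'%n)); z=c['z_map'];v,u=np.mgrid[0:420,0:560];K=c['K']
    p=np.stack([(u-K[0,2])/K[0,0]*z,(v-K[1,2])/K[1,1]*z,z,0*z+1],-1)@c['world_from_camera'].T
    return sh(p[...,:3][z>0])
E
python3 - <<'E'
from h import *
p=cloud('top')
def box(n,m):
    r=cv2.minAreaRect(p[m][:,:2].astype(np.float32)); print(n,m.sum(),np.round(r[0]),np.round(r[1]),round(r[2],1),np.median(p[m][:,2]))
X,Y,Z=p.T
box('rim',(Z>68)&(Z<90)&(X<6)&(X>-60)&(Y>5)&(Y<110))
box('flat',(Z>68)&(Z<90)&(X<6)&(X>-60)&(Y<0)&(Y>-110))
box('tab',(Z>58)&(Z<72)&(X>8)&(X<66)&(abs(Y)<60))
box('block',(Z>30)&(Z<40)&(X>8)&(X<66)&(abs(Y)<75))
print(wo(0,0),wo(35,0), get_state()['joint_pos'])
E
```

```text
rim 255 [-14.  48.] [66. 20.] 89.0 82.06806706350677
flat 152 [-14. -44.] [65. 12.] 89.7 78.05297152125401
tab 185 [35.  1.] [20. 50.] 89.9 65.81307545284854
block 356 [37.  1.] [56. 58.] 90.0 34.468835756583886
[538.8  13.6] [572.30088104   3.4663447 ] [ 1.06236724e+00  3.13934011e-01  4.51305304e-02  1.30360205e+00
 -7.75453956e-06  1.43119309e+00]
```

step_arm(
  deltas=[
    [25, -38, 0, 0, 0, 4.3, 0],
    [26, -38, 0, 0, 0, 0, 0],
    [25, -38, 0, 0, 0, 0, 0],
    [26, -38, 0, 0, 0, 0, 0],
    [25, -38, 0, 0, 0, 0, 0],
  ],
)

```text
clock: 0.6
tcp_pos: [0.3348, 0.3447, 0.231]
orientation: [-0.0, 0.146, 0.989, -0.0]
wrist_force: [0.7, 0.6, -0.8]
finger_gap: 0.0428
grip_force: 0.0
```

step_arm(
  deltas=[
    [25, -38, 0, 0, 0, 0, 0],
    [26, -38, 0, 0, 0, 0, 0],
    [25, -38, 0, 0, 0, 0, 0],
    [26, -38, 0, 0, 0, 0, 0],
    [25, -38, 0, 0, 0, 0, 0],
  ],
)

```text
clock: 1.1
tcp_pos: [0.4619, 0.1546, 0.2311]
orientation: [-0.0, 0.146, 0.989, 0.0]
wrist_force: [1.2, 1.1, 0.3]
finger_gap: 0.0428
grip_force: 0.0
```

step_arm(
  deltas=[
    [25, -38, 0, 0, 0, 0, 0],
    [26, -37, 0, 0, 0, 0, 0],
    [25, -37, -10, 0, 0, 0, 0],
    [26, -37, -10, 0, 0, 0, 0],
    [0, 0, 0, 0, 0, 0, 0],
  ],
)

```text
clock: 1.6
tcp_pos: [0.5652, 0.003, 0.2088]
orientation: [-0.001, 0.149, 0.989, -0.001]
wrist_force: [-0.7, 0.6, 0.1]
finger_gap: 0.0421
grip_force: 0.0
```

step_arm(
  deltas=[
    [0, 0, -42, 0, 0, 0, 0],
    [0, 0, -42, 0, 0, 0, 0],
    [0, 0, -42, 0, 0, 0, 0],
    [0, 0, -42, 0, 0, 0, 0],
    [0, 0, 0, 0, 0, 0, 0],
  ],
)

```text
clock: 2.1
tcp_pos: [0.5575, 0.0086, 0.0378]
orientation: [-0.006, 0.146, 0.989, 0.0]
wrist_force: [-1.8, 0.4, -0.4]
finger_gap: 0.0429
grip_force: 0.0
```

step_arm(
  deltas=[
    [0, 0, 0, 0, 0, 0, -1],
    [0, 0, 0, 0, 0, 0, -1],
    [0, 0, 0, 0, 0, 0, -1],
    [0, 0, 0, 0, 0, 0, -1],
  ],
  newtons=25,
)

```text
clock: 2.5
tcp_pos: [0.5642, 0.0075, 0.0452]
orientation: [0.001, 0.146, 0.989, 0.0]
wrist_force: [-2.4, 0.7, 3.3]
finger_gap: 0.0195
grip_force: 29.1
```

step_arm(
  deltas=[
    [-1.5, -5.1, 0, 0, 0, 0, -1],
    [-1.6, -5.3, 0, 0, 0, 0, -1],
    [-1.6, -5.3, 0, 0, 0, 0, -1],
    [-1.6, -5.3, 0, 0, 0, 0, -1],
    [-1.5, -5.1, 0, 0, 0, 0, -1],
  ],
)

```text
clock: 3.0
tcp_pos: [0.5562, -0.0189, 0.0452]
orientation: [0.001, 0.146, 0.989, 0.0]
wrist_force: [-3.1, 2.1, 6.5]
finger_gap: 0.0195
grip_force: 29.6
```

step_arm(
  deltas=[
    [-1.5, -5, 0, 0, 0, 0, -1],
    [0, 0, 0, 0, 0, 0, -1],
    [0, 0, 0, 0, 0, 0, -1],
  ],
)

```text
clock: 3.3
tcp_pos: [0.5545, -0.0246, 0.0452]
orientation: [0.001, 0.147, 0.989, -0.0]
wrist_force: [-4.0, 0.2, 7.3]
finger_gap: 0.0197
grip_force: 29.7
```

step_arm(
  deltas=[
    [0, 0, 0, 0, 0, 0, 0],
    [0, 0, 0, 0, 0, 0, 0],
    [0, 0, 20, 0, 0, 0, 0],
    [0, 0, 45, 0, 0, 0, 0],
    [0, 0, 45, 0, 0, 0, 0],
  ],
)

```text
clock: 3.8
tcp_pos: [0.5534, -0.0238, 0.1538]
orientation: [-0.001, 0.146, 0.989, 0.0]
wrist_force: [1.3, -0.7, 0.3]
finger_gap: 0.043
grip_force: 0.0
```

```bash
python3 - <<'E'
from h import *
c=dict(np.load('/tmp/top.npz')); im=c['image'].astype(int)
m=(im[...,0]>120)&(im[...,1]<60)
v,u=np.nonzero(m)
pts=np.array([sh(P(c,a,b))[0] for a,b in zip(u,v) if c['z_map'][b,a]>0])
for k in (pts[:,1]>0,pts[:,1]<=0):
    q=pts[k]; q=q[q[:,2]>50]; print(len(q),q.min(0),q.max(0))
snap('top','top1.png'); p=cloud('top');X,Y,Z=p.T
for n,k in (('block',(Z>30)&(Z<40)&(X>8)&(X<66)&(abs(Y)<75)),('rim',(Z>68)&(Z<90)&(X<6)&(X>-60)&(Y>5)&(Y<110))):
    r=cv2.minAreaRect(p[k][:,:2].astype(np.float32)); print(n,r)
E
```

```text
Traceback (most recent call last):
ValueError: zero-size array to reduction operation minimum which has no identity
```

```bash
python3 - <<'E'
from h import *
c=dict(np.load('/tmp/top.npz')); im=c['image'].astype(int)
m=(im[...,0]>120)&(im[...,1]<60)
m=(im[...,0]>2.2*im[...,1])&(im[...,0]>100)
n,l=cv2.connectedComponents(m.astype(np.uint8))
for i in range(1,n):
    v,u=np.nonzero(l==i)
    if len(u)<60: continue
    q=np.array([sh(P(c,a,b))[0] for a,b in zip(u,v)]); print(len(q),np.percentile(q,5,0),np.percentile(q,95,0))
snap('top','top1.png'); p=cloud('top');X,Y,Z=p.T
for n,k in (('block',(Z>30)&(Z<40)&(X>8)&(X<66)&(abs(Y)<75)),('rim',(Z>68)&(Z<90)&(X<6)&(X>-60)&(Y>5)&(Y<110))):
    if k.sum()>5: print(n,k.sum(),cv2.minAreaRect(p[k][:,:2].astype(np.float32)))
E
```

```text
142 [-161.12843165 -158.12725414   54.7681738 ] [-113.63348233 -124.20254564   65.30040029]
130 [-215.49789796  -39.24191728   56.16239507] [-157.56397255  -23.67219688   66.08914336]
rim 43 ((-14.247491836547852, 75.83676147460938), (20.204238891601562, 10.767351150512695), 5.1256561279296875)
```

step_arm(
  deltas=[
    [-9, 14, 8, -2.27, -7.52, 0, 0],
    [-9, 14, 8, -2.27, -7.52, 0, 0],
    [-9, 15, 8, -2.27, -7.52, 0, 0],
    [-9, 15, 8, -2.27, -7.52, 0, 0.81],
    [-9, 15, 6, -2.27, -7.52, 0, 0.81],
  ],
)

```text
clock: 4.35
tcp_pos: [0.5092, 0.0496, 0.1935]
orientation: [0.337, 0.138, 0.93, -0.049]
wrist_force: [1.0, -0.1, -0.1]
finger_gap: 0.0705
grip_force: 0.0
```

step_arm(
  deltas=[
    [-9, 15, 0, -2.27, -7.52, 0, 0.81],
    [-9, 14, 0, -2.27, -7.52, 0, 0.81],
    [0, 0, 0, 0, 0, 0, 0.81],
    [0, 0, 0, 0, 0, 0, 0.81],
  ],
)

```text
clock: 4.75
tcp_pos: [0.5039, 0.0925, 0.2114]
orientation: [0.443, 0.133, 0.884, -0.072]
wrist_force: [-0.8, -0.3, -0.4]
finger_gap: 0.0773
grip_force: 0.0
```

```bash
python3 - <<'E'
from h import *
from scipy.spatial.transform import Rotation as Ro
s=get_state(); q=s['orientation']; R=Ro.from_quat([q[1],q[2],q[3],q[0]]).as_matrix()
print(sh(s['tcp_pos']),s['joint_pos']); print((R2.T@R[:2]),R[2],s['finger_gap'])
E
```

```text
[[-56.21397828  65.45300784 211.35409481]] [ 0.29218741 -0.23402352 -1.02669247 -0.05748641 -0.47224238  0.37818974]
[[-0.59738788  0.00994739  0.80189075]
 [-0.00181552  0.99990373 -0.01375625]] [-0.80195039 -0.00967366 -0.59731231] 0.07734312286860863
```

step_arm(
  deltas=[
    [0, -6, -38, 2.4, 7.9, 0, 0.81],
    [0, -6, -38, 0, 0, 0, 0.81],
    [1, -6, -38, 0, 0, 0, 0.81],
    [0, 0, 0, 0, 0, 0, 0.81],
    [0, 0, 0, 0, 0, 0, 0.81],
  ],
)

```text
clock: 5.25
tcp_pos: [0.5178, 0.08, 0.1077]
orientation: [0.366, 0.142, 0.917, -0.069]
wrist_force: [0.1, -0.5, -0.3]
finger_gap: 0.0774
grip_force: 0.0
```

```bash
cat >> h.py <<'E'
from scipy.spatial.transform import Rotation as Ro
def st():
    s=get_state(); q=s['orientation']; R=Ro.from_quat([q[1],q[2],q[3],q[0]]).as_matrix()
    R=np.vstack([R2.T@R[:2],R[2]])
    print('shelf tcp',sh(s['tcp_pos']).round(1),'d',R[:,2].round(3),'tilt',np.degrees(np.arctan2(R[0,2],-R[2,2])).round(1),'toolY',R[:,1].round(3),'gap',s['finger_gap'],'j',np.round(s['joint_pos'],2),'F',np.round(s['wrist_force'],1))
E
python3 - <<'E'
from h import *
st(); snap('wrist','w0.png'); snap('side','s1.png',crop=(180,130,380,290),s=4)
E
```

```text
shelf tcp [[-39.3  57.5 107.7]] d [ 0.691 -0.032 -0.722] tilt 43.7 toolY [ 0.024  0.999 -0.022] gap 0.07742319550979555 j [ 0.21 -0.01 -1.03 -0.13 -0.37  0.38] F [ 0.1 -0.5 -0.3]
```

View pics/w0.png

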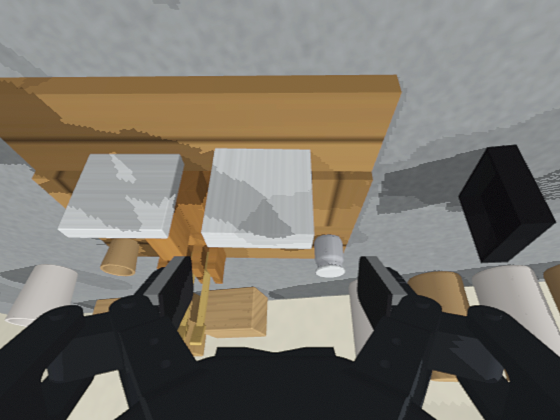

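View pics/s1.png

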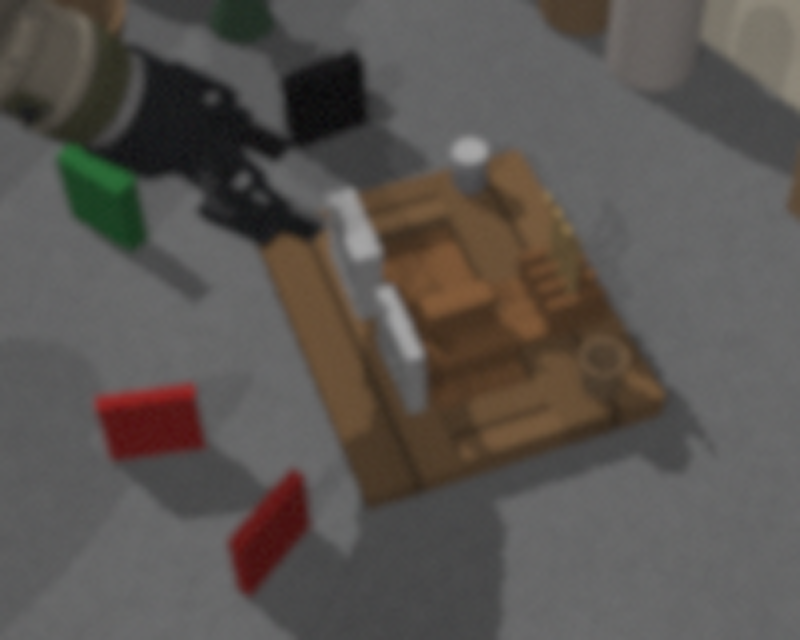

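The wrist view shows the rim_lid's closed face at (205–312,148–246) facing the hand. The flat lid is at (60–180,155–235), and the fingertips are at (178,290) and (375,290). The side crop shows the hand behind the lid with room clear around it. I'll correct y by about -9.5 and come down part of the way.

step_arm(
  deltas=[
    [-3, -9, 0, 0, 0, 0, 0.81],
    [5, -1.5, -10, 0, 0, 0, 0.81],
    [5, -1.5, -10, 0, 0, 0, 0.81],
    [0, 0, 0, 0, 0, 0, 0.81],
    [0, 0, 0, 0, 0, 0, 0.81],
  ],
)

```text
clock: 5.85
tcp_pos: [0.5309, 0.0728, 0.0949]
orientation: [0.365, 0.143, 0.917, -0.07]
wrist_force: [0.2, -0.7, 0.4]
finger_gap: 0.0772
grip_force: 0.0
```

```bash
python3 -c "
from h import *
st()"
```

```text
shelf tcp [[-24.7  54.4  94.9]] d [ 0.689 -0.034 -0.724] tilt 43.6 toolY [ 0.025  0.999 -0.023] gap 0.07723764782268912 j [ 0.18  0.04 -1.03 -0.18 -0.35  0.36] F [ 0.2 -0.7  0.4]
```

step_arm(
  deltas=[
    [-2, -6, 0, 1.7, 5.8, 0, 0.81],
    [0, 0, 0, 0, 0, 0, 0.81],
    [0, 0, 0, 0, 0, 0, 0.81],
  ],
)

```text
clock: 6.15
tcp_pos: [0.5311, 0.067, 0.0963]
orientation: [0.319, 0.145, 0.935, -0.063]
wrist_force: [0.6, -0.3, 0.7]
finger_gap: 0.0771
grip_force: 0.0
```

```bash
python3 -c "
from h import *
st()"
```

```text
shelf tcp [[-22.9  48.9  96.3]] d [ 0.613 -0.033 -0.789] tilt 37.9 toolY [ 0.022  0.999 -0.025] gap 0.07709670733517726 j [ 0.14  0.02 -0.94  0.01 -0.29  0.35] F [ 0.6 -0.3  0.7]
```

step_arm(
  deltas=[
    [0, 0, 0, 1.3, -0.4, 1.3, 0.81],
    [0, 0, 0, 0, 0, 0, 0.81],
    [4, -1.5, -12, 0, 0, 0, 0.81],
    [4, -1.5, -12, 0, 0, 0, 0.81],
    [0, 0, 0, 0, 0, 0, 0.81],
  ],
)

```text
clock: 6.65
tcp_pos: [0.536, 0.064, 0.0682]
orientation: [0.317, 0.138, 0.937, -0.049]
wrist_force: [-0.0, -0.8, -0.7]
finger_gap: 0.0777
grip_force: 0.0
```

```bash
python3 -c "
from h import *
st()"
```

```text
shelf tcp [[-17.3  47.4  68.2]] d [ 0.608 -0.003 -0.794] tilt 37.4 toolY [-0.001  1.    -0.005] gap 0.0776569950095307 j [ 0.1   0.08 -0.98 -0.1  -0.24  0.32] F [-0.  -0.8 -0.7]
```

Remaining to the grasp: shelf (+10, +0.7, -19), which is world (10,-2.3,-19).

step_arm(
  deltas=[
    [5, -1, -9, 0, 0, 0, 0.81],
    [5, -1, -10, 0, 0, 0, 0.81],
    [0, 0, 0, 0, 0, 0, 0.81],
  ],
)

```text
clock: 6.95
tcp_pos: [0.5466, 0.0621, 0.0501]
orientation: [0.317, 0.138, 0.937, -0.049]
wrist_force: [-0.1, 0.1, 0.1]
finger_gap: 0.0776
grip_force: 0.0
```

```bash
python3 -c "
from h import *
st(); snap('wrist','w1.png')"
```

```text
shelf tcp [[-6.6 48.7 50.1]] d [ 0.608 -0.003 -0.794] tilt 37.5 toolY [-0.001  1.    -0.004] gap 0.07757293851851015 j [ 0.09  0.14 -0.98 -0.16 -0.24  0.31] F [-0.1  0.1  0.1]
```

View pics/w1.png

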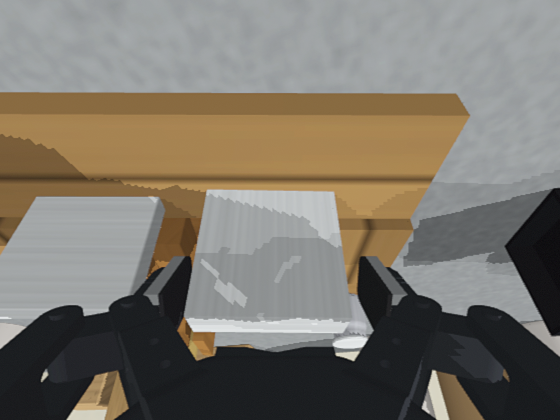

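The fingers straddle the lid: tips at (178,270) and (375,270), lid (188–345,190–332). Closing.

step_arm(
  deltas=[
    [0, 0, 0, 0, 0, 0, 0.4],
    [0, 0, 0, 0, 0, 0, 0.4],
    [0, 0, 0, 0, 0, 0, 0.4],
  ],
  newtons=40,
)

```text
clock: 7.3
tcp_pos: [0.547, 0.0622, 0.0514]
orientation: [0.318, 0.137, 0.937, -0.048]
wrist_force: [-0.7, -0.1, 0.5]
finger_gap: 0.0654
grip_force: 46.9
```

step_arm(
  deltas=[
    [0, 0, 10, 0, 0, 0, 0.4],
    [0, 0, 15, 0, 0, 0, 0.4],
    [0, 0, 0, 0, 0, 0, 0.4],
  ],
)

```text
clock: 7.6
tcp_pos: [0.5485, 0.0622, 0.0782]
orientation: [0.32, 0.138, 0.936, -0.048]
wrist_force: [-0.7, -0.6, 0.3]
finger_gap: 0.0651
grip_force: 46.9
```

```bash
python3 -c "
from h import *
st(); snap('side','s2.png',crop=(180,130,380,290),s=4)"
```

```text
shelf tcp [[-4.8 49.3 78.2]] d [ 0.612 -0.001 -0.791] tilt 37.7 toolY [-0.001  1.    -0.002] gap 0.06511981890802923 j [ 0.09  0.08 -0.95 -0.07 -0.23  0.31] F [-0.7 -0.6  0.3]
```

View pics/s2.png

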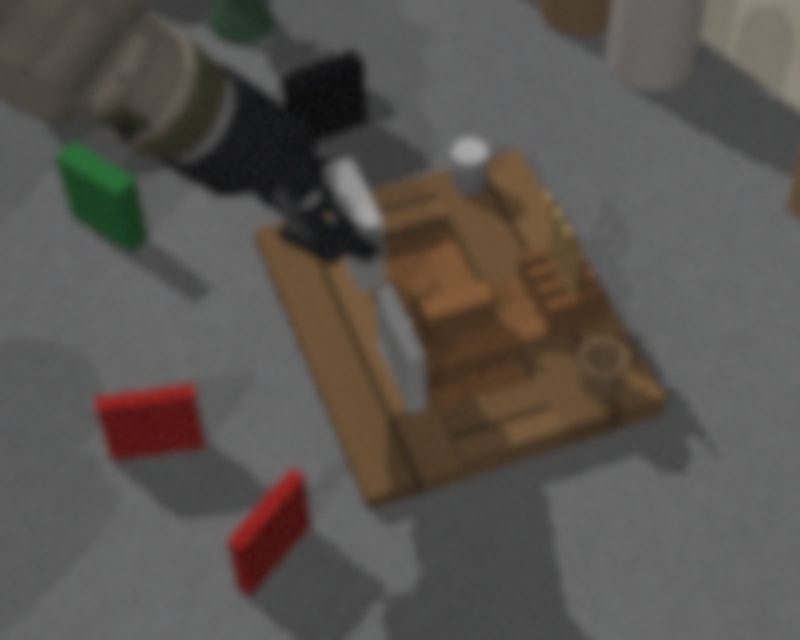

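step_arm(
  deltas=[
    [4.8, -1.4, 2, 2.39, 7.9, 0, 0.4],
    [4.8, -1.4, 2, 2.39, 7.9, 0, 0.4],
    [4.8, -1.4, 0, 2.39, 7.9, 0, 0.4],
    [4.8, -1.4, 0, 2.39, 7.9, 0, 0.4],
    [4.8, -1.4, 0, 2.39, 7.9, 0, 0.4],
  ],
)

```text
clock: 8.15
tcp_pos: [0.5714, 0.0554, 0.0788]
orientation: [-0.017, 0.144, 0.989, 0.002]
wrist_force: [1.4, -0.2, -0.3]
finger_gap: 0.0655
grip_force: 46.9
```

step_arm(
  deltas=[
    [4.8, -1.4, -4, 2.39, 7.9, 0, 0.4],
    [4.8, -1.4, -4, 2.39, 7.9, 0, 0.4],
    [4.8, -1.4, -4, 2.39, 7.9, 0, 0.4],
    [0, 0, 0, 0, 0, 0, 0.4],
    [0, 0, 0, 0, 0, 0, 0.4],
  ],
)

```text
clock: 8.65
tcp_pos: [0.5845, 0.0509, 0.0605]
orientation: [-0.23, 0.141, 0.963, 0.033]
wrist_force: [-0.3, 0.3, -1.1]
finger_gap: 0.0655
grip_force: 46.9
```

```bash
python3 -c "
from h import *
st(); snap('side','s3.png',crop=(180,130,380,290),s=4)"
```

```text
shelf tcp [[33.  48.9 60.5]] d [-0.451 -0.004 -0.892] tilt -26.8 toolY [-0.004  1.    -0.002] gap 0.06551680704655227 j [-0.09  0.82  0.37  1.57  0.09  0.18] F [-0.3  0.3 -1.1]
```

View pics/s3.png

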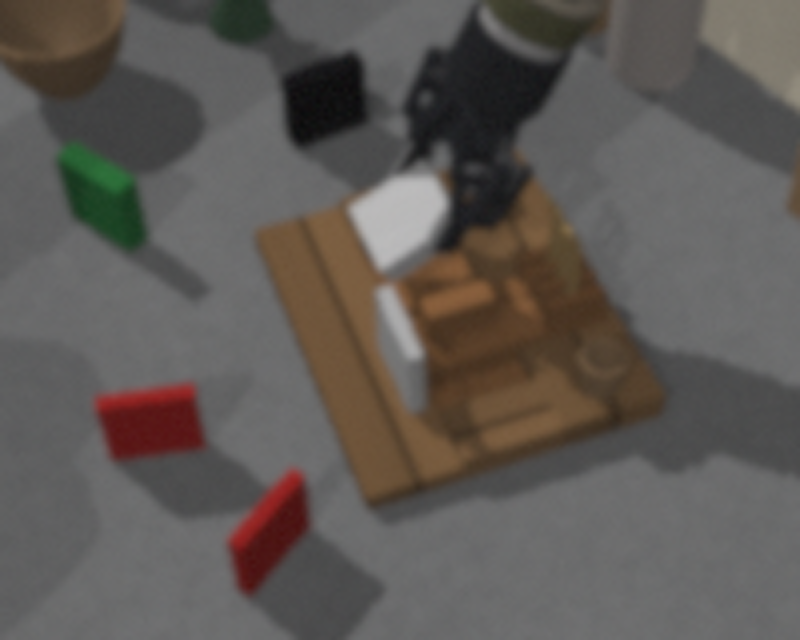

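The lid is held with the closed face up and the near edge low, above the left bay. Lowering.

step_arm(
  deltas=[
    [1.5, -0.5, -10, 0, 0, 0, 0.4],
    [0, 0, -10, 0, 0, 0, 0.4],
    [0, 0, -7, 0, 0, 0, 0.4],
    [0, 0, -4, 0, 0, 0, 0.4],
    [0, 0, 0, 0, 0, 0, 0.4],
  ],
)

```text
clock: 9.2
tcp_pos: [0.5861, 0.0506, 0.0356]
orientation: [-0.226, 0.14, 0.963, 0.032]
wrist_force: [-0.6, -1.1, -0.7]
finger_gap: 0.0651
grip_force: 46.9
```

```bash
python3 -c "
from h import *
st()"
```

```text
shelf tcp [[34.5 49.1 35.6]] d [-0.445 -0.003 -0.895] tilt -26.4 toolY [-0.005  1.    -0.001] gap 0.06510963405963897 j [-0.09  0.84  0.34  1.52  0.09  0.17] F [-0.6 -1.1 -0.7]
```

step_arm(
  deltas=[
    [0, 0, -4, 0, 0, 0, 0.4],
    [0, 0, -3, 0, 0, 0, 0.4],
    [0, 0, 0, 0, 0, 0, 0.4],
    [0, 0, 0, 0, 0, 0, 0.4],
  ],
)

```text
clock: 9.6
tcp_pos: [0.5865, 0.0505, 0.0277]
orientation: [-0.227, 0.14, 0.963, 0.032]
wrist_force: [-1.4, -2.5, -1.2]
finger_gap: 0.0649
grip_force: 46.8
```

step_arm(
  deltas=[
    [0, 0, -2, 0, 0, 0, 0.4],
    [0, 0, 0, 0, 0, 0, 0.4],
  ],
)

```text
clock: 9.8
tcp_pos: [0.5866, 0.0505, 0.026]
orientation: [-0.227, 0.14, 0.963, 0.033]
wrist_force: [0.5, -3.9, -1.6]
finger_gap: 0.0652
grip_force: 46.8
```

```bash
python3 -c "
from h import *
st()"
```

```text
shelf tcp [[35.1 49.1 26. ]] d [-0.446 -0.003 -0.895] tilt -26.5 toolY [-0.005  1.    -0.001] gap 0.06517916088003714 j [-0.09  0.85  0.33  1.51  0.09  0.18] F [ 0.5 -3.9 -1.6]
```

step_arm(
  deltas=[
    [-0.3, -1, 0, 0, 0, 0, 0.4],
    [0, 0, 0, 0, 0, 0, 0.68],
    [0, 0, 0, 0, 0, 0, 0.68],
    [0, 0, 0, 0, 0, 0, 0.68],
  ],
)

```text
clock: 10.2
tcp_pos: [0.5864, 0.0501, 0.0263]
orientation: [-0.226, 0.14, 0.963, 0.033]
wrist_force: [-0.6, -0.3, -0.6]
finger_gap: 0.0717
grip_force: 0.0
```

```bash
python3 -c "
from h import *
st(); snap('wrist','w2.png')"
```

```text
shelf tcp [[35.  48.7 26.3]] d [-0.445 -0.002 -0.895] tilt -26.4 toolY [-0.005  1.     0.   ] gap 0.07167677683822475 j [-0.1   0.85  0.33  1.51  0.09  0.17] F [-0.6 -0.3 -0.6]
```

View pics/w2.png

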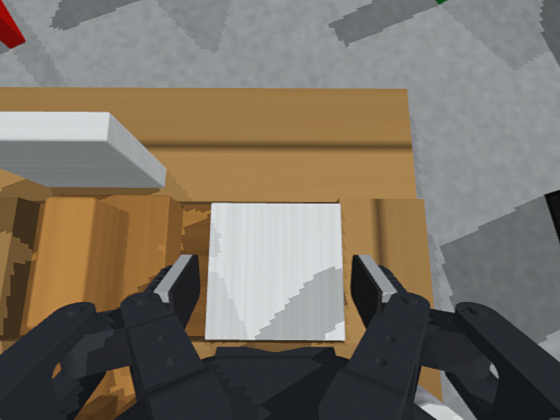

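The lid has dropped into the bay, closed face up (207–343,203–340), and sits near the left end wall. I'll retreat upward and measure its flatness.

step_arm(
  deltas=[
    [0, 0, 20, 0, 0, 0, 0.68],
    [0, 0, 40, 0, 0, 0, 0.68],
    [-5, 2, 40, -2.4, -7.9, 0, 0.2],
    [-5, 2, 20, -2.4, -7.9, 0, 0.0],
    [-5, 2, 0, -2.4, -7.9, 0, 0.0],
  ],
)

```text
clock: 10.75
tcp_pos: [0.5747, 0.0556, 0.1498]
orientation: [-0.009, 0.145, 0.989, 0.001]
wrist_force: [1.2, 0.2, -0.6]
finger_gap: 0.043
grip_force: 0.0
```

step_arm(
  deltas=[
    [-25, 8, 20, 0, 0, 0, 0.0],
    [-30, 8, 20, 0, 0, 0, 0.0],
    [-30, 8, 20, 0, 0, 0, -1],
    [0, 0, 0, 0, 0, 0, -1],
  ],
)

```text
clock: 11.15
tcp_pos: [0.484, 0.0809, 0.2094]
orientation: [-0.013, 0.144, 0.99, 0.001]
wrist_force: [1.0, -0.4, 0.2]
finger_gap: 0.0148
grip_force: 0.0
```

```bash
cat > lid.py <<'E'
from h import *
st()
for cam in ('wrist','top'):
    snap(cam,cam+'_x.png'); p=cloud(cam);X,Y,Z=p.T
    k=(X>12)&(X<62)&(Y>25)&(Y<72)&(Z>20)&(Z<50)
    if k.sum()>50:
        q=p[k]; A=np.c_[q[:,:2]-[37,48],np.ones(len(q))]; f=np.linalg.lstsq(A,q[:,2],rcond=None)[0]; print(cam,k.sum(),'tilt deg',np.degrees(f[:2]).round(2),'z',f[2])
    m=(Z>24.5)&(Z<32)&(X>-2)&(X<75)&(Y>0)&(Y<100)
    for n,k in (('block',(Z>31)&(Z<38)&(X>12)&(X<60)&(abs(Y)<75)),('tab',(Z>58)&(Z<72)&(X>8)&(X<66)&(abs(Y)<70)),('flat',(Z>70)&(Z<84)&(X<6)&(X>-60)&(Y<0)&(Y>-110))):
        if k.sum()>20: print(n,k.sum(),np.percentile(p[k],2,0).round(1),np.percentile(p[k],98,0).round(1))
E
python3 lid.py
```

```text
shelf tcp [[-71.9  48.5 209.4]] d [-0.027 -0.002 -1.   ] tilt -1.5 toolY [-0.006  1.    -0.002] gap 0.014792654535243475 j [-0.    0.18 -0.18  1.23  0.01  0.29] F [ 1.  -0.4  0.2]
wrist 1173 tilt deg [ 0.01 -0.11] z 28.211401209365707
block 327 [ 12.4 -60.2  32.8] [32.7 -9.7 36.3]
tab 292 [  9.3 -41.7  58.7] [ 23.8 -22.8  67.3]
flat 1003 [-20.2 -78.2  71.2] [ -8.5 -14.3  79.6]
top 409 tilt deg [0.84 1.24] z 28.18022421174243
block 310 [ 12.8 -56.4  31.2] [59.4 71.  37.3]
tab 184 [ 10.5 -39.1  61.1] [ 58.5 -20.   70.3]
flat 150 [-19.5 -74.9  73.4] [ -7.9 -12.4  82.1]
```

The lid is flat (tilt ≤0.1°) with its top at 28.2 mm, so it is fully home. The tab is at y≈-32. Next I regrip the tab.

step_arm(
  deltas=[
    [23, -35, 0, -0.4, -1.4, 0, 0],
    [23, -35, 0, 0, 0, 0, 0],
    [23, -35, 0, 0, 0, 0, 0],
    [0, 0, -40, 0, 0, 0, 0],
    [0, 0, -20, 0, 0, 0, 0],
  ],
)

```text
clock: 11.75
tcp_pos: [0.5559, -0.0271, 0.1425]
orientation: [-0.004, 0.146, 0.989, -0.001]
wrist_force: [-0.7, 0.4, -0.7]
finger_gap: 0.0427
grip_force: 0.0
```

step_arm(
  deltas=[
    [0, 0, 0, 0, 0, 0, 0],
    [0, 0, 0, 0, 0, 0, 0],
  ],
)

```text
clock: 11.95
tcp_pos: [0.5554, -0.0255, 0.1453]
orientation: [-0.003, 0.145, 0.989, -0.001]
wrist_force: [-0.2, 0.6, 0.8]
finger_gap: 0.0428
grip_force: 0.0
```

```bash
python3 -c "
from h import *
st()"
```

```text
shelf tcp [[ 27.2 -32.6 145.3]] d [-0.006 -0.003 -1.   ] tilt -0.3 toolY [-0.004  1.    -0.003] gap 0.04279312385042378 j [-0.19  0.32 -0.16  1.1  -0.    0.1 ] F [-0.2  0.6  0.8]
```

step_arm(
  deltas=[
    [-1, 0, -40, 0, 0, 0, 0],
    [0, 0, -40, 0, 0, 0, 0],
    [0, 0, -20, 0, 0, 0, 0],
    [0, 0, 0, 0, 0, 0, 0],
    [0, 0, 0, 0, 0, 0, 0],
  ],
)

```text
clock: 12.45
tcp_pos: [0.5556, -0.0253, 0.0476]
orientation: [-0.001, 0.144, 0.99, -0.001]
wrist_force: [1.0, 0.4, 0.7]
finger_gap: 0.043
grip_force: 0.0
```

step_arm(
  deltas=[
    [0, 0, 0, 0, 0, 0, -1],
    [0, 0, 0, 0, 0, 0, -1],
    [0, 0, 0, 0, 0, 0, -1],
    [0, 0, 0, 0, 0, 0, -1],
  ],
  newtons=25,
)

```text
clock: 12.85
tcp_pos: [0.5563, -0.0255, 0.0485]
orientation: [0.0, 0.144, 0.99, -0.001]
wrist_force: [0.2, 0.7, 7.2]
finger_gap: 0.0195
grip_force: 26.2
```

step_arm(
  deltas=[
    [1.1, 3.6, 0, 0, 0, 0, -1],
    [1.1, 3.6, 0, 0, 0, 0, -1],
    [1.1, 3.6, 0, 0, 0, 0, -1],
    [1.1, 3.6, 0, 0, 0, 0, -1],
    [0, 0, 0, 0, 0, 0, -1],
  ],
)

```text
clock: 13.35
tcp_pos: [0.5607, -0.0109, 0.0485]
orientation: [0.0, 0.144, 0.99, -0.001]
wrist_force: [-1.0, -0.4, 6.9]
finger_gap: 0.0192
grip_force: 26.2
```

```bash
python3 -c "
from h import *
st()"
```

```text
shelf tcp [[ 28.1 -17.1  48.5]] d [ 0.    -0.002 -1.   ] tilt 0.0 toolY [-0.004  1.    -0.002] gap 0.01917645530026564 j [-0.16  0.41 -0.29  0.87 -0.    0.13] F [-1.  -0.4  6.9]
```

step_arm(
  deltas=[
    [0.4, 1.2, 0, 0, 0, 0, -1],
    [0.4, 1.2, 0, 0, 0, 0, -1],
    [0.4, 1.2, 0, 0, 0, 0, -1],
    [0.4, 1.2, 0, 0, 0, 0, -1],
    [0, 0, 0, 0, 0, 0, -1],
  ],
)

```text
clock: 13.85
tcp_pos: [0.562, -0.0065, 0.0484]
orientation: [-0.0, 0.145, 0.989, -0.001]
wrist_force: [-0.8, -0.1, 7.3]
finger_gap: 0.0191
grip_force: 26.3
```

step_arm(
  deltas=[
    [0.3, 1, 0, 0, 0, 0, -1],
    [0, 0, 0, 0, 0, 0, -1],
    [0.3, 1, 0, 0, 0, 0, -1],
    [0, 0, 0, 0, 0, 0, -1],
  ],
)

```text
clock: 14.25
tcp_pos: [0.5622, -0.0058, 0.0485]
orientation: [-0.0, 0.145, 0.989, -0.003]
wrist_force: [-2.3, -4.6, 7.5]
finger_gap: 0.0193
grip_force: 26.3
```

```bash
python3 -c "
from h import *
st()"
```

```text
shelf tcp [[ 28.  -11.8  48.5]] d [ 0.    -0.005 -1.   ] tilt 0.0 toolY [-0.003  1.    -0.005] gap 0.019268225274545924 j [-0.15  0.41 -0.28  0.88 -0.01  0.14] F [-2.3 -4.6  7.5]
```

step_arm(
  deltas=[
    [0.3, 1, 0, 0, 0, 0, -1],
    [0, 0, 0, 0, 0, 0, -1],
    [0, 0, 0, 0, 0, 0, -1],
  ],
)

```text
clock: 14.55
tcp_pos: [0.5623, -0.0058, 0.0485]
orientation: [-0.001, 0.145, 0.989, -0.003]
wrist_force: [-2.8, -8.5, 8.6]
finger_gap: 0.0195
grip_force: 26.4
```

```bash
python3 - <<'E'
from h import *
st(); c=snap('wrist','w4.png'); p=cloud('wrist');X,Y,Z=p.T
k=(Z>26)&(Z<31)&(X>3)&(X<70)&(Y>5)&(Y<84); 
if k.sum()>50: print(k.sum(),np.percentile(p[k],1,0),np.percentile(p[k],99,0))
E
```

```text
shelf tcp [[ 28.1 -11.7  48.5]] d [-0.    -0.007 -1.   ] tilt -0.0 toolY [-0.002  1.    -0.007] gap 0.019506082777943787 j [-0.15  0.41 -0.28  0.88 -0.01  0.14] F [-2.8 -8.5  8.6]
9965 [ 3.31525568 17.35051226 26.70091477] [60.81618339 80.97072183 29.56266531]
```

View pics/w4.png

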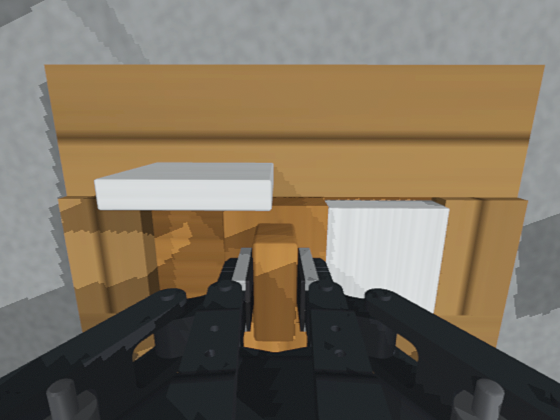

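```bash
python3 - <<'E'
from h import *
p=cloud('wrist');X,Y,Z=p.T
c=dict(np.load('/tmp/wrist.npz'))
# shelf side edges at ledge/decks seen by this camera
for xr,zr in (((-60,-30),(12,19)),((5,25),(21,26))):
    k=(X>xr[0])&(X<xr[1])&(Z>zr[0])&(Z<zr[1]); print('side',Y[k].min(),Y[k].max())
for x0 in (6,14,22):
    k=(abs(X-x0)<2)
    print(x0,[(y,round(float(np.median(Z[k&(abs(Y-y)<.5)])),1), round(float(Z[k&(abs(Y-y)<.5)].min()),1)) for y in range(76,92) if (k&(abs(Y-y)<.5)).any()])
# colour across row
for v in (215,235,255): print(v,[tuple(c['image'][v,u]) for u in range(430,462,2)] if v==235 else '', )
k=(abs(X-10)<2)
print([(y,round(float(np.median(Z[k&(abs(Y-y)<.5)])),1)) for y in range(8,24) if (k&(abs(Y-y)<.5)).any()])
E
```

```text
side -134.24213145864172 127.71592769308555
side -134.01590336105698 127.65330734400617
6 [(76, 28.1, 26.8), (77, 28.2, 26.6), (78, 27.9, 27.1), (79, 28.2, 26.9), (80, 28.2, 27.4), (81, 27.9, 27.1), (82, 27.6, 27.4), (84, 24.2, 23.4), (85, 24.2, 23.2), (86, 24.0, 23.0), (87, 24.1, 22.8), (88, 24.2, 23.6), (89, 24.4, 23.1), (90, 24.1, 23.2), (91, 24.4, 23.3)]
14 [(76, 28.2, 27.2), (77, 28.2, 27.2), (78, 28.0, 27.3), (79, 28.1, 26.5), (80, 28.2, 26.5), (81, 28.2, 27.6), (84, 24.0, 23.5), (85, 23.9, 23.2), (86, 24.1, 22.9), (87, 24.3, 23.7), (88, 24.2, 23.2), (89, 23.8, 22.9), (90, 24.1, 22.9), (91, 24.2, 23.4)]
22 [(76, 28.1, 27.3), (77, 27.9, 27.2), (78, 28.2, 27.1), (79, 27.9, 27.3), (80, 28.1, 27.3), (81, 27.7, 26.5), (82, 27.6, 27.5), (83, 25.2, 25.2), (84, 24.6, 24.4), (85, 23.8, 23.1), (86, 24.2, 23.5), (87, 24.1, 22.8), (88, 24.2, 22.5), (89, 24.3, 23.4), (90, 24.3, 22.8), (91, 24.3, 23.1)]
215 
235 [(np.uint8(216), np.uint8(219), np.uint8(220)), (np.uint8(215), np.uint8(219), np.uint8(220)), (np.uint8(213), np.uint8(217), np.uint8(217)), (np.uint8(212), np.uint8(214), np.uint8(215)), (np.uint8(213), np.uint8(216), np.uint8(217)), (np.uint8(215), np.uint8(219), np.uint8(219)), (np.uint8(218), np.uint8(221), np.uint8(222)), (np.uint8(209), np.uint8(210), np.uint8(210)), (np.uint8(156), np.uint8(121), np.uint8(77)), (np.uint8(172), np.uint8(136), np.uint8(83)), (np.uint8(171), np.uint8(135), np.uint8(83)), (np.uint8(170), np.uint8(134), np.uint8(83)), (np.uint8(171), np.uint8(135), np.uint8(83)), (np.uint8(171), np.uint8(134), np.uint8(84)), (np.uint8(170), np.uint8(133), np.uint8(82)), (np.uint8(171), np.uint8(133), np.uint8(84))]
255 
[(8, 132.2), (9, 124.5), (10, 117.1), (11, 33.7), (12, 34.2), (13, 34.2), (14, 34.1), (15, 33.5), (16, 32.8), (17, 28.5), (18, 28.2), (19, 28.5), (20, 28.8), (21, 28.2), (22, 28.1), (23, 28.2)]
```

The wrist view shows the lid (328–447,205) abutting both the left wall and the block. The depth profile shows no gap at either edge. The force rises to 8.5 N without motion, so the lid is snug. I'll ease off 1 mm, release and retreat.

step_arm(
  deltas=[
    [-0.3, -1, 0, 0, 0, 0, -1],
    [0, 0, 0, 0, 0, 0, -0.2],
    [0, 0, 0, 0, 0, 0, -0.1],
    [0, 0, 0, 0, 0, 0, 0],
    [0, 0, 0, 0, 0, 0, 0],
  ],
)

```text
clock: 15.1
tcp_pos: [0.5608, -0.0038, 0.046]
orientation: [-0.002, 0.144, 0.99, -0.001]
wrist_force: [-0.1, 0.0, -0.0]
finger_gap: 0.0424
grip_force: 0.0
```

step_arm(
  deltas=[
    [0, 0, 15, 0, 0, 0, 0],
    [0, 0, 40, 0, 0, 0, 0],
    [0, 0, 45, 0, 0, 0, 0],
    [-30, 5, 40, 0, 0, 0, 0],
    [-40, 5, 0, 0, 0, 0, 0],
  ],
)

```text
clock: 15.6
tcp_pos: [0.4953, 0.0054, 0.1914]
orientation: [0.003, 0.144, 0.99, -0.001]
wrist_force: [0.1, -0.5, 0.8]
finger_gap: 0.0425
grip_force: 0.0
```

```bash
python3 lid.py; python3 - <<'E'
from h import *
p=cloud('wrist');X,Y,Z=p.T
for zr in ((12,19),):
    k=(X>-60)&(X<-30)&(Z>12)&(Z<19); print('side',Y[k].min(),Y[k].max())
k=(abs(X-14)<6)
print([(y,round(float(np.median(Z[k&(abs(Y-y)<.5)])),1)) for y in list(range(8,24))+list(range(76,90)) if (k&(abs(Y-y)<.5)).any()])
E
```

```text
shelf tcp [[-39.3 -20.4 191.4]] d [ 0.007 -0.001 -1.   ] tilt 0.4 toolY [-0.004  1.    -0.001] gap 0.042489785877276004 j [-0.15  0.17 -0.24  1.15 -0.    0.14] F [ 0.1 -0.5  0.8]
wrist 629 tilt deg [ 0.08 -0.2 ] z 28.18755608114807
block 1327 [ 12.8 -39.9  32.8] [58.9 14.4 35.5]
tab 1052 [  9.4 -22.6  60.3] [57.8 -3.2 67.5]
flat 1176 [-20.2 -78.5  70.7] [ -8.3 -15.6  79.5]
top 222 tilt deg [-0.23  0.4 ] z 28.310434459561854
block 115 [ 36.5 -33.8  31.1] [59.8 69.3 37.3]
tab 73 [ 40.4 -18.8  62.4] [59.2  0.3 70.4]
side -134.28118487964096 126.51884528624673
[(8, 34.1), (9, 34.2), (10, 33.9), (11, 33.8), (12, 34.3), (13, 34.4), (14, 34.4), (15, 33.7), (16, 28.3), (17, 28.2), (18, 27.9), (19, 28.3), (20, 28.5), (21, 29.3), (22, 28.0), (23, 27.9), (76, 28.2), (77, 28.7), (78, 28.5), (79, 28.2), (80, 28.1), (81, 28.3), (82, 24.8), (83, 24.3), (84, 24.2), (85, 24.0), (86, 24.1), (87, 24.2), (88, 24.0), (89, 24.0)]
```

```bash
python3 -c "
from workcell import *
print(hand_in())"
```

```text
the job is handed in; nothing more can be done
None
```

The rim lid lies rim down and flat in the left bay, and the divider is back pressing it snug against the left end wall; the flat lid is still standing. The job was handed in at about 16 s on the robot's clock; no verdict came back.

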